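# Demagnetise the steel hand tools

## Robot

A 6-joint arm with a two-finger parallel gripper is mounted at the origin on a cart in front of the work surface, level with it; the furniture and walls round the work are solid. World frame = base frame: x ahead of the robot, y to its left, z up, the work surface at z = 0. Lengths are in m, angles in degrees, forces in N, time in s.
With the tool pointing down it reaches from about 0.375 to 0.9 m from the base axis. Payload 3.1 kg.
Tool frame: the origin (TCP) lies at the very end of the fingers, on their centre line; the grasp point (between the pads) lies 19 mm behind it; z points along the fingers, y is the line along which they close (so a half turn about z gives the same grasp; the last joint's range is limited). The gripper opens to 87 mm and grips with 3 to 60 N. Pads are 19 mm wide; open, the fingers measure 117 mm over their backs; the gripper's body (75 mm by 190 mm) begins 51 mm behind the grasp point.
Start: joints at [64.257, 30.224, 82.088, -0, 67.689, -10.227], TCP at [0.167, 0.602, 0.223] pointing down, gripper open.
Joint ranges: [-176.69, 176.69], [-43.24, 126.21], [12.49, 139.97], [-82, 262], [0, 151.66], [-163.58, 163.58]. Speed limits (degrees/s): [159.86, 159.86, 180, 180, 180, 180].

## Interface

Orientations are given as a 3x3 rotation matrix whose columns are the frame's x, y, z axes.
In Python, from rig import * gives the robot as it stands.
- The arm moves only by the tool jog_arm, never from a script. Its arguments are lists of equal length, an entry for each row: "delta_pos": the shift along the world's x, y, z in cm, a list of three; "turn": the turn about the world's z in degrees; "grip": the closure, from 0 (fully open) to 1 (shut). In form: {"delta_pos": [[x, y, z], ...], "turn": [turn, ...], "grip": [grip, ...]}. A call has 1 to 12 rows; each row is the pose to reach, as a shift and turn from the pose commanded when the call began; what a row does not reach only later rows make up. A row lasts 1/8 s, in which the tool goes at most 62.5 mm and 10.7 degrees, less where a joint would pass 70% of its speed; a pose out of reach is approached as far as the arm can. A call with a gripper value outside its range is refused whole. The fingers move at their own pace and stop on an object; the grip force is fixed at half the most. Time passes only in rows, so rows that repeat a pose let the fingers close. It gives the time, the measured TCP pose, the force, the opening and the grip force at its end, in the units of the state.
- read_state(): the state, without advancing time (a new reading comes with each control period).
- capture(name): name is "side" or "top"; returns a dict with "color" (400x640x3 uint8, blue, green, red), "fovy" (degrees; the focal length in pixels is half the picture's height over the tangent of half this angle, whatever the lens; pixels are square), "cx", "cy" (the principal point, pixels), "camera_from_world" (4x4, takes a point from world to camera coordinates). Camera axes: x right, y up, looking along -z (the intrinsics and any distortion apply to the point x, -y, -z); pixel columns grow to the right and rows downward; lengths in m; the calibration is good to about 2 mm. A picture is of the moment at which its call begins. There is no depth.
- hand_in(): hands the job in; it is judged then, once.
The state is a dict: "time_s": time; "joint_positions": joint angles; "qvel": joint speeds; "tau": joint torques, N m; "position": TCP position; "tcp_rot": TCP orientation; "force": force on the tool from outside, world axes, zero at the start; "moment": the same for the moment, N m; "opening": opening from 0.0 (shut) to 1.0 (fully open); "grasp_force": force on a finger pad.
Only numpy, scipy, OpenCV 4.12 (cv2) and the standard library are available. Lean on these libraries where they do the work, as an engineer would, in place of code of your own. Each camera call takes 0.05 s, during which the arm holds its last target. There are 200 camera calls.

## Task

Get the steel tweezers and screwdrivers that lie on the bench into the demagnetiser and set it going: with the cover still shut turn the level sleeve back to 0, slide the cover fully open, lay every tweezers and screwdriver in the chamber, slide the cover fully shut over them, and only then turn the sleeve to 6. Leave the brass pin vice and the marker where they lie.

Things in the scene. Friction and masses are not known exactly. Their poses are not given: they have to be found in the camera images.
- chamber (a point): centre of the floor of the demagnetiser's chamber; x away from the robot (the way the cover opens), y left, z up. The chamber is 110 mm (x) by 165 mm (y) inside, walls 7 mm thick, rim 42 mm above this floor, open at the top when the cover is back. Rails along x at y = +-87 mm rise 8 mm above the rim.
- demagnetiser: blue bench unit fixed to the bench, somewhere else and a little turned each time; origin on the bench under the chamber's centre, axes as the chamber's. Chamber floor at z = 18 mm, rim at 60 mm; behind it a deck at 60 mm, to x = 190 mm, carries the opened cover; control pod at y = -90 to -216 mm, x = +-59 mm, top at 50 mm, sleeve axis at x 0, y -155 mm.
- cover (a joint): white flat cover (122 x 166 x 5 mm) sliding on the rim: 0 m = fully shut, 0.122 m = fully open (slid back along the chamber's +x over the rear deck). Stays where it is left; takes about 2 N to slide. A tool that stands above the rim blocks it.
- cover_grip (a point): grip point in the black bar on the cover: the bar is 14 mm thick (along the chamber's x), 70 mm long (along y) and 36 mm high, upright on the middle of the cover; the point lies 21 mm above the cover's top face and 15 mm below the bar's top. It moves with the cover.
- level_sleeve (a joint): level sleeve with a red line, over a dial of white digits 0 to 9. In rad: 0 at digit 0 (off), growing clockwise seen from above by 0.5236 (30 degrees) a digit, 4.712 at 9. Clicks into a detent at each digit (about 0.05 N m to leave it); let go in between, it snaps to the nearer. Seen from the robot 0 is front left, 9 front right, the gap towards the robot.
- sleeve_grip (a point): grip point on the vertical axis of the upright round knurled aluminium sleeve, 42 mm in diameter, 50 mm high above the pod; the point is 28 mm above the pod's top face and 22 mm below the sleeve's top. Turns with the sleeve.
- tweezers_1_mid (a point): loose all-steel tweezers lying on edge, 128 mm long, 12 mm wide, 10 mm high, about 20 g; the point is at the middle, half-way up; its y axis runs along the length, x across the legs (grasp across x; the legs are rigid)
- tweezers_2_mid (a point): loose all-steel tweezers lying on edge, 120 mm long, 12 mm wide, 10 mm high, about 20 g; the point is at the middle, half-way up; its y axis runs along the length, x across the legs (grasp across x; the legs are rigid)
- tweezers_4_mid (a point): loose all-steel tweezers lying on edge, 135 mm long, 12 mm wide, 10 mm high, about 20 g; the point is at the middle, half-way up; its y axis runs along the length, x across the legs (grasp across x; the legs are rigid)
- screwdriver_1_mid (a point): loose steel watchmaker's screwdriver, green ring at the head, 96 mm long, lying flat, hexagonal body 9 mm wide and 8 mm high, about 20 g; the point is the grip point in the middle of the thicker hexagonal body, 4 mm up, 10 mm from the tool's middle towards the head; y axis along the length towards the head (58 mm from the point to the blade tip), x across (grasp across x)
- screwdriver_3_mid (a point): loose steel watchmaker's screwdriver, red ring at the head, 96 mm long, lying flat, hexagonal body 9 mm wide and 8 mm high, about 20 g; the point is the grip point in the middle of the thicker hexagonal body, 4 mm up, 10 mm from the tool's middle towards the head; y axis along the length towards the head (58 mm from the point to the blade tip), x across (grasp across x)
- pin_vice_mid (a point): pointed brass (yellow) pin vice, 102 mm long, 10 mm square, lying among the tools; must be left alone; the point is at its middle
- marker_mid (a point): white felt marker with a blue cap, 135 mm long, 16 mm thick, lying beside the tools; must be left alone; the point is at its middle

How it is judged:
By the outcome, as a careful person would: the job done as asked, in the order asked, and still so for the second after the job is handed in, with the robot touching nothing.
Of tweezers_1, tweezers_2, tweezers_4, screwdriver_1, screwdriver_3 only 3 to 5 are there at a start; the rules pass over those that are not, and their reading is None.
At some moment in a run one of tweezers_1, tweezers_2, tweezers_4, screwdriver_1, screwdriver_3 may be knocked a few centimetres aside while the robot is not near it.
Once in a run the grip may slacken for a moment while it holds something.
It also fails if it takes over 210 s, if anything falls off the work surface, if the arm or the gripper's body presses on something with over 40 N, if the wrist force passes 120 N, or if a joint passes its speed limit or range.

## Working session

There is one attempt and no reset: what is moved stays moved. The work goes in short steps, Python scripts to look and compute and a tool call to move; the robot and the scene stay as the last step left them, time stands still between calls to the robot, and variables do not carry over. Pictures are saved under pics/ and viewed, at most 14 in all, crops included, and the job is handed in when it is done.

Besides the shell and the picture viewer there is one more tool, called after "Call:" as name(argument=value, ...), one argument or row to a line, values as JSON. jog_arm: Moves the arm, as the interface text tells. Its arguments: {"type":"object","properties":{"delta_pos":{"type":"array"},"turn":{"type":"array"},"grip":{"type":"array"}},"required":["delta_pos","turn","grip"]}

```bash
ls; mkdir -p pics
cat > h.py <<'E'
from rig import *
import numpy as np, cv2
def snap(n,f):
    c=capture(n); cv2.imwrite('pics/'+f+'.png',c['color']); np.savez('pics/'+f+'.npz',**{k:v for k,v in c.items()}); return c
def load(f): return dict(np.load('pics/'+f+'.npz',allow_pickle=True))
def foc(c): return 200/np.tan(np.radians(float(c['fovy']))/2)
def pix(c,P):
    M=np.array(c['camera_from_world']); q=M[:3,:3]@np.array(P,float)+M[:3,3]
    return float(c['cx'])+foc(c)*q[0]/-q[2], float(c['cy'])+foc(c)*-q[1]/-q[2]
def ray(c,u,v,z):
    M=np.array(c['camera_from_world']); R=M[:3,:3]; o=-R.T@M[:3,3]
    d=R.T@np.array([(u-float(c['cx']))/foc(c),-(v-float(c['cy']))/foc(c),-1])
    return o+d*(z-o[2])/d[2]
E
python3 - <<'E'
from h import *
for n in('top','side'):
    c=snap(n,n+'0'); print({k:(np.round(v,3).tolist() if k!='color' else 0) for k,v in c.items()})
s=read_state(); print({k:np.round(v,3).tolist() for k,v in s.items()})
E
```

```text
pics
{'color': 0, 'fovy': 52.172, 'cx': 318.747, 'cy': 200.283, 'camera_from_world': [[-0.018, -1.0, -0.004, 0.122], [0.975, -0.018, 0.222, -0.501], [-0.222, -0.0, 0.975, -1.028], [0.0, 0.0, 0.0, 1.0]]}
{'color': 0, 'fovy': 56.797, 'cx': 315.781, 'cy': 197.023, 'camera_from_world': [[-1.0, 0.007, -0.025, 0.485], [-0.025, -0.508, 0.861, 0.02], [-0.007, 0.861, 0.508, -1.187], [0.0, 0.0, 0.0, 1.0]]}
{'time_s': 0.1, 'joint_positions': [64.259, 30.275, 82.15, -0.001, 67.687, -10.228], 'qvel': [-0.047, -0.136, -0.162, 0.13, 0.052, -0.065], 'tau': [-0.001, -44.099, -17.715, 0.063, 0.053, -0.0], 'position': [0.167, 0.602, 0.222], 'tcp_rot': [[-0.964, 0.267, -0.001], [0.267, 0.964, -0.002], [0.0, -0.002, -1.0]], 'force': [-0.868, 0.036, 0.531], 'moment': [0.06, -0.016, -0.027], 'grasp_force': 0.0, 'opening': 1.0}
```

View pics/top0.png

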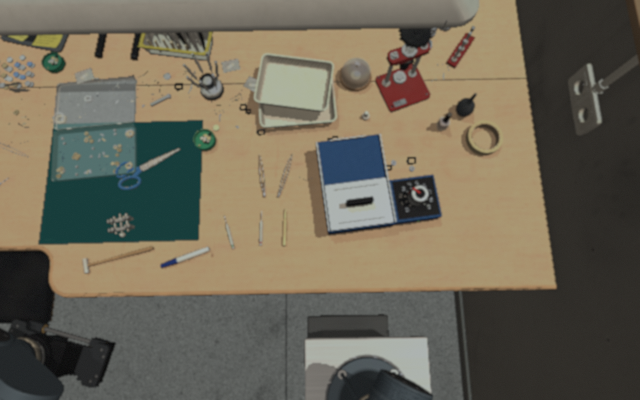

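View pics/side0.png

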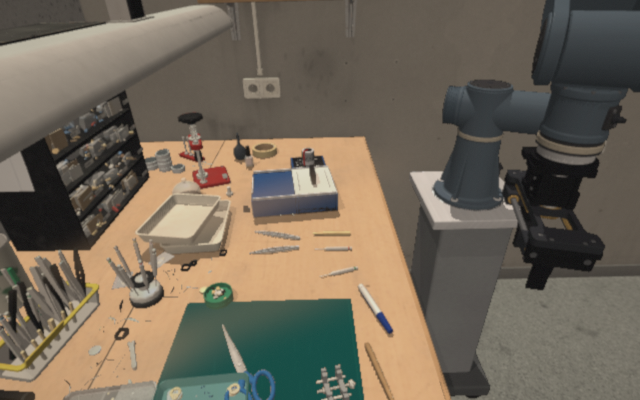

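Run:
```python
from h import *
c=load('top0')['color']
cv2.imwrite('pics/a.png',np.vstack([cv2.resize(c[145:255,210:310],None,fx=5,fy=5,interpolation=3)]))
cv2.imwrite('pics/b.png',cv2.resize(c[125:240,305:450],None,fx=5,fy=5,interpolation=3))
```

```text
(no output)
```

View pics/a.png

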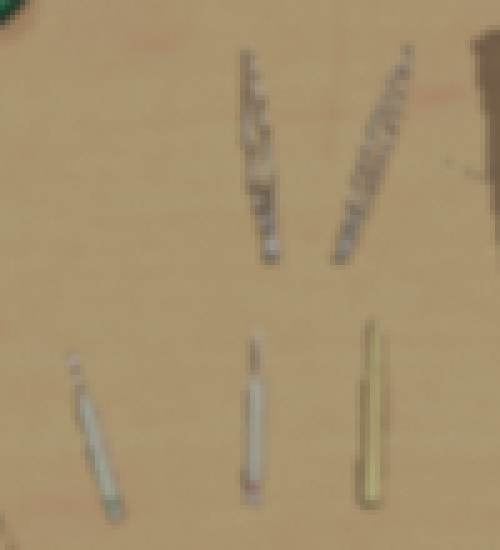

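View pics/b.png

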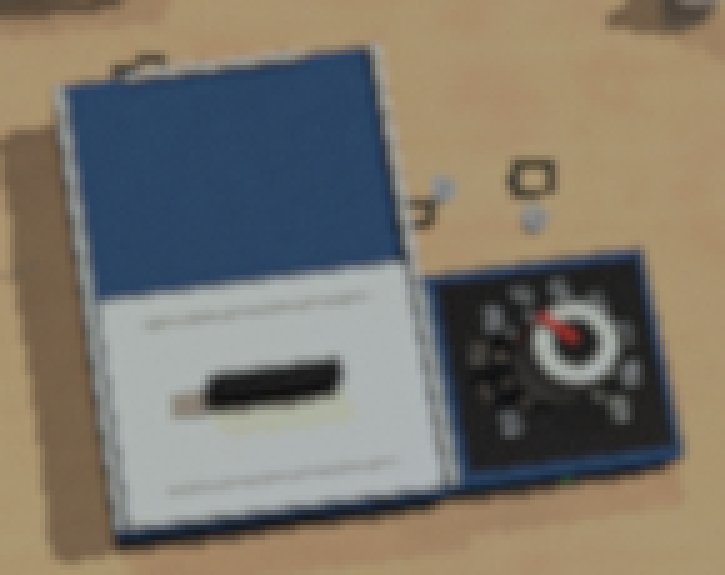

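```bash
cat >> h.py <<'E'
def yawdeg(): 
    R=np.array(read_state()['tcp_rot']); return np.degrees(np.arctan2(R[1,1],R[0,1]))  # dir of closing axis y
def st():
    s=read_state(); print(round(s['time_s'],2),'tcp',np.round(s['position'],4)*100,'closeaxis',round(yawdeg(),2),'j6',round(s['joint_positions'][5],1),'open',round(s['opening'],3),'gf',round(s['grasp_force'],1),'F',np.round(s['force'],1))
E
python3 - <<'E'
from h import *
from scipy.optimize import least_squares
c=load('top0')
B=lambda u,v:(305+u/5-.4,125+v/5-.4); A=lambda u,v:(210+u/5-.4,145+v/5-.4)
obs=[((-61,83,65),B(118,530)),((-61,-83,65),B(455,490)),((61,83,65),B(98,298)),((61,-83,65),B(408,260)),((59,-216,50),B(640,252)),((-59,-216,50),B(678,457)),((190,87,68),B(65,90)),((190,-87,68),B(372,47)),((0,-155,100),B(575,342))]
def W(p,P):
    x,y,a=p;P=np.array(P)/1000;return np.array([x+np.cos(a)*P[0]-np.sin(a)*P[1],y+np.sin(a)*P[0]+np.cos(a)*P[1],P[2]])
f=lambda p:np.concatenate([np.subtract(pix(c,W(p,P)),o) for P,o in obs])
r=least_squares(f,[.55,.0,0],loss='soft_l1');p=r.x;print(p,np.degrees(p[2]));print(np.round(f(p).reshape(-1,2),1).tolist())
np.save('p.npy',p)
for n,P in dict(sleeve=(0,-155,78),grip=(0,0,86),gripopen=(122,0,86),ch=(0,0,18)).items(): print(n,np.round(W(p,P),4))
a=ray(c,*B(575,342),.1);b=ray(c,*B(540,318),.1);d=b-a
print('digit',(135-(np.degrees(np.arctan2(d[1],d[0])-p[2])))/30)
for n,u,v,z in [('tA',(246,52),(271,260),.005),('tB',(408,45),(340,260),.005),('sg',(72,355),(116,517),.004),('sr',(256,333),(252,500),.004),('pv',(371,322),(370,505),.005)]:
    P=ray(c,*A(*u),z);Q=ray(c,*A(*v),z);d=P-Q
    print(n,'far',np.round(P,4),'near',np.round(Q,4),'len',round(np.linalg.norm(d),4),'mid',np.round((P+Q)/2,4),'ang',round(np.degrees(np.arctan2(d[1],d[0])),1), 'sdgrip', np.round(Q+ d*38/96,4))
st()
E
```

```text
[0.49003786 0.01012696 0.10732051] 6.149012559239201
[[1.6, -0.1], [-2.5, 0.0], [-0.4, 1.1], [-0.6, 1.2], [0.8, -1.0], [1.5, 0.6], [-1.3, -2.9], [0.6, -1.9], [-0.2, 0.4]]
sleeve [ 0.5066 -0.144   0.078 ]
grip [0.49   0.0101 0.086 ]
gripopen [0.6113 0.0232 0.086 ]
ch [0.49   0.0101 0.018 ]
digit 2.9510327470389455
tA far [0.6509 0.2823 0.005 ] near [0.5284 0.2665 0.005 ] len 0.1235 mid [0.5897 0.2744 0.005 ] ang 7.3 sdgrip [0.5769 0.2727 0.005 ]
tB far [0.6534 0.1896 0.005 ] near [0.5277 0.2279 0.005 ] len 0.1314 mid [0.5905 0.2088 0.005 ] ang -17.0 sdgrip [0.5775 0.2128 0.005 ]
sg far [0.4767 0.3761 0.004 ] near [0.3867 0.3491 0.004 ] len 0.094 mid [0.4317 0.3626 0.004 ] ang 16.7 sdgrip [0.4223 0.3598 0.004 ]
sr far [0.4872 0.2744 0.004 ] near [0.3946 0.2753 0.004 ] len 0.0926 mid [0.4409 0.2749 0.004 ] ang -0.6 sdgrip [0.4313 0.275  0.004 ]
pv far [0.4921 0.2106 0.005 ] near [0.3906 0.211  0.005 ] len 0.1015 mid [0.4413 0.2108 0.005 ] ang -0.2 sdgrip [0.4308 0.2108 0.005 ]
0.1 tcp [16.69 60.16 22.17] closeaxis 74.49 j6 -10.2 open 1.0 gf 0.0 F [-0.9  0.   0.5]
```

Call:
jog_arm(
  delta_pos=[
    [34, -74.6, 0],
    [34, -74.6, 0],
    [34, -74.6, 0],
    [34, -74.6, 0],
    [34, -74.6, 0],
    [34, -74.6, 0],
    [34, -74.6, 0],
    [34, -74.6, 0],
    [34, -74.6, 0],
    [34, -74.6, 0],
    [34, -74.6, 0],
    [34, -74.6, 0],
  ],
  turn=[-85, -85, -85, -85, -85, -85, -85, -85, -85, -85, -85, -85],
  grip=[0, 0, 0, 0, 0, 0, 0, 0, 0, 0, 0, 0],
)

```text
time_s: 1.6
position: [0.4786, -0.0823, 0.2224]
tcp_rot: [[0.183, 0.983, -0.0], [0.983, -0.183, 0.0], [0.0, -0.0, -1.0]]
force: [0.2, 0.7, -0.1]
opening: 0.998
grasp_force: 0.0
```

```bash
python3 -c "
from h import *
st()"
```

```text
1.6 tcp [47.86 -8.23 22.24] closeaxis -10.56 j6 -12.4 open 0.998 gf 0.0 F [ 0.2  0.7 -0.1]
```

Call:
jog_arm(
  delta_pos=[
    [2.8, -6.2, 0],
    [2.8, -6.2, 0],
    [2.8, -6.2, -5],
    [2.8, -6.2, -5],
    [2.8, -6.2, -5],
  ],
  turn=[0, 0, 0, 0, 0],
  grip=[0, 0, 0, 0, 0],
)

```text
time_s: 2.22
position: [0.5062, -0.1416, 0.1733]
tcp_rot: [[0.182, 0.983, 0.0], [0.983, -0.182, 0.0], [0.0, 0.0, -1.0]]
force: [0.8, -0.4, 0.0]
opening: 0.999
grasp_force: 0.0
```

Run:
```python
from h import *
st(); c=snap('top','top1')['color'];d=snap('side','side1')['color']
cv2.imwrite('pics/c.png',np.vstack([cv2.resize(c[130:240,330:490],None,fx=4,fy=4,interpolation=3)[:290],cv2.resize(d[120:220,240:400],None,fx=4,fy=4,interpolation=3)[:310]]))
```

```text
2.23 tcp [ 50.62 -14.16  17.33] closeaxis -10.47 j6 -17.4 open 0.999 gf 0.0 F [ 0.8 -0.4  0. ]
```

View pics/c.png

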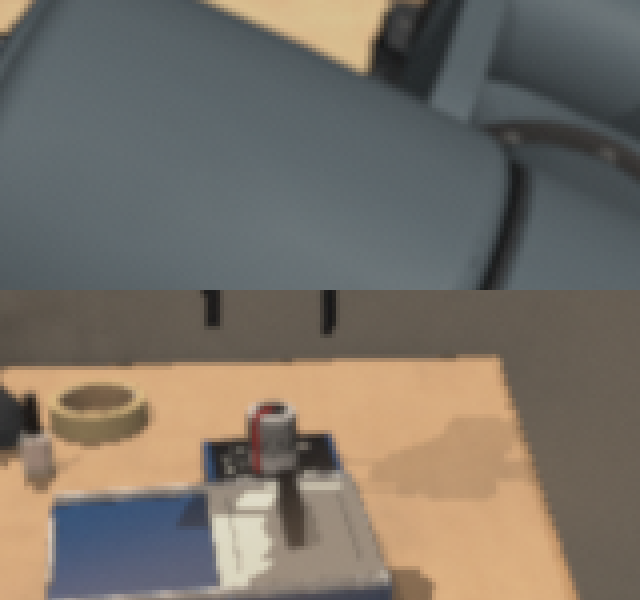

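Run:
```python
from h import *
c=load('side1');p=np.load('p.npy')
print(ray(c,308,151,.1), ray(c,312,166.5,.101), pix(c,(.5066,-.144,.1)),pix(c,(.49,.0101,.101)))
```

```text
[ 0.50817818 -0.12164293  0.1       ] [0.49443644 0.00052811 0.101     ] (np.float64(308.5356821191598), np.float64(148.36382609350542)) (np.float64(313.44447732090896), np.float64(167.83208486736908))
```

Call:
jog_arm(
  delta_pos=[
    [0, 0, -5],
    [0, 0, -10.8],
    [0, 0, -10.8],
    [0, 0, -10.8],
    [0, 0, -10.8],
    [0, 0, -10.8],
    [0, 0, -10.8],
    [0, 0, -10.8],
    [0, 0, -10.8],
    [0, 0, -10.8],
  ],
  turn=[0, 0, 0, 0, 0, 0, 0, 0, 0, 0],
  grip=[0, 0, 0, 0, 0.52, 0.52, 0.52, 0.52, 0.52, 0.52],
)

```text
time_s: 3.58
position: [0.5088, -0.143, 0.0648]
tcp_rot: [[0.183, 0.983, 0.006], [0.983, -0.183, -0.002], [-0.001, 0.006, -1.0]]
force: [6.9, 2.0, -3.0]
opening: 0.496
grasp_force: 2.9
```

Call:
jog_arm(
  delta_pos=[
    [0.2, 0, 0],
    [0.2, 0, 0],
    [0.2, 0, 0],
    [0.2, 0, 0],
  ],
  turn=[0, 0, 0, 0],
  grip=[0.8, 0.8, 0.8, 0.8],
)

```text
time_s: 4.08
position: [0.5095, -0.143, 0.0647]
tcp_rot: [[0.183, 0.983, 0.003], [0.983, -0.183, -0.001], [-0.001, 0.003, -1.0]]
force: [4.5, -1.4, -1.1]
opening: 0.474
grasp_force: 30.0
```

```bash
python3 -c "
from h import *
st()"
```

```text
4.08 tcp [ 50.95 -14.3    6.47] closeaxis -10.52 j6 -17.3 open 0.474 gf 30.0 F [ 4.5 -1.4 -1.1]
```

Call:
jog_arm(
  delta_pos=[
    [0.1, 0, 0],
    [0.1, 0, 0],
    [0.1, 0, 0],
    [0.1, 0, 0],
    [0.1, 0, 0],
    [0.1, 0, 0],
    [0.1, 0, 0],
    [0.1, 0, 0],
    [0.1, 0, 0],
    [0.1, 0, 0],
    [0.1, 0, 0],
    [0.1, 0, 0],
  ],
  turn=[9, 18, 27, 36, 45, 54, 63, 72, 81, 90, 90, 90],
  grip=[0.8, 0.8, 0.8, 0.8, 0.8, 0.8, 0.8, 0.8, 0.8, 0.8, 0.8, 0.8],
)

```text
time_s: 5.58
position: [0.5096, -0.1429, 0.0647]
tcp_rot: [[-0.983, 0.185, 0.001], [0.185, 0.983, -0.001], [-0.001, -0.001, -1.0]]
force: [3.2, -3.6, 0.6]
opening: 0.473
grasp_force: 30.0
```

```bash
python3 -c "
from h import *
st();print(read_state()['moment'])"
```

```text
5.58 tcp [ 50.96 -14.29   6.47] closeaxis 79.37 j6 -107.1 open 0.473 gf 30.0 F [ 3.2 -3.6  0.6]
[-0.50178454 -0.53977158  0.06035472]
```

Call:
jog_arm(
  delta_pos=[
    [0, 0, 0],
    [0, 0, 0],
    [0, 0, 0],
    [0, 0, 6],
    [0, 0, 12],
    [-1.7, 15.4, 12],
    [-1.7, 15.4, 12],
    [-1.7, 15.4, 12],
    [-1.7, 15.4, 12],
    [-1.7, 15.4, 12],
    [-1.7, 15.4, 12],
    [-1.7, 15.4, 12],
  ],
  turn=[0, 0, 0, 0, 0, -73, -73, -73, -73, -73, -73, -73],
  grip=[0.3, 0, 0, 0, 0, 0, 0, 0, 0, 0, 0, 0],
)

```text
time_s: 7.08
position: [0.4911, 0.0122, 0.1842]
tcp_rot: [[-0.107, 0.994, -0.002], [0.994, 0.107, 0.001], [0.001, -0.002, -1.0]]
force: [-0.6, 1.1, -0.2]
opening: 0.997
grasp_force: 0.0
```

Run:
```python
from h import *
st(); c=snap('top','top2')['color'];d=snap('side','side2')['color']
cv2.imwrite('pics/d.png',np.vstack([cv2.resize(c[150:222,330:490],None,fx=4,fy=4,interpolation=3),cv2.resize(d[130:205,240:400],None,fx=4,fy=4,interpolation=3)]))
```

```text
7.08 tcp [49.11  1.22 18.42] closeaxis 6.14 j6 -17.8 open 0.997 gf 0.0 F [-0.6  1.1 -0.2]
```

View pics/d.png

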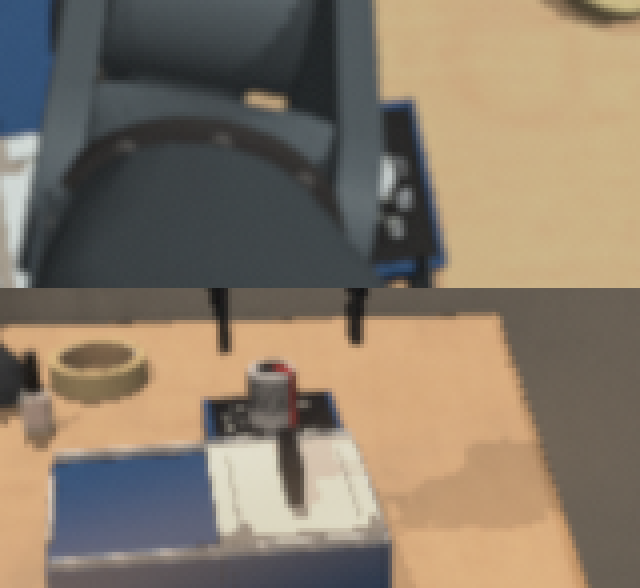

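Call:
jog_arm(
  delta_pos=[
    [0.1, -0.1, -5],
    [0.1, -0.1, -10],
    [0.1, -0.1, -11.3],
    [0.1, -0.1, -11.3],
    [0.1, -0.1, -11.3],
    [0.1, -0.1, -11.3],
    [0.1, -0.1, -11.3],
    [0.1, -0.1, -11.3],
    [0.1, -0.1, -11.3],
    [0.1, -0.1, -11.3],
    [0.1, -0.1, -11.3],
  ],
  turn=[0, 0, 0, 0, 0, 0, 0, 0, 0, 0, 0],
  grip=[0.4, 0.4, 0.6, 0.7, 0.8, 0.9, 1, 1, 1, 1, 1],
)

```text
time_s: 8.55
position: [0.4934, 0.0107, 0.072]
tcp_rot: [[-0.113, 0.994, 0.001], [0.994, 0.113, -0.0], [-0.0, 0.001, -1.0]]
force: [0.0, -0.4, 5.8]
opening: 0.159
grasp_force: 30.0
```

```bash
python3 -c "
from h import *
st()"
```

```text
8.55 tcp [49.34  1.07  7.2 ] closeaxis 6.5 j6 -18.2 open 0.159 gf 30.0 F [ 0.  -0.4  5.8]
```

Call:
jog_arm(
  delta_pos=[
    [1.2, 0.13, 0.1],
    [2.4, 0.26, 0.1],
    [3.6, 0.4, 0.1],
    [4.8, 0.53, 0.1],
    [6, 0.66, 0.1],
    [7.2, 0.8, 0.1],
    [8.4, 0.93, 0.1],
    [9.6, 1.06, 0.1],
    [10.8, 1.2, 0.1],
    [12, 1.32, 0.1],
    [12.3, 1.36, 0.1],
    [12.3, 1.36, 0.1],
  ],
  turn=[0, 0, 0, 0, 0, 0, 0, 0, 0, 0, 0, 0],
  grip=[1, 1, 1, 1, 1, 1, 1, 1, 1, 1, 1, 1],
)

```text
time_s: 10.05
position: [0.6128, 0.0247, 0.0721]
tcp_rot: [[-0.113, 0.994, -0.008], [0.994, 0.113, 0.0], [0.001, -0.008, -1.0]]
force: [-8.6, 0.5, -1.6]
opening: 0.158
grasp_force: 30.1
```

```bash
python3 -c "
from h import *
st()"
```

```text
10.05 tcp [61.28  2.47  7.21] closeaxis 6.52 j6 -14.6 open 0.158 gf 30.1 F [-8.6  0.5 -1.6]
```

Call:
jog_arm(
  delta_pos=[
    [0.3, 0.03, 0],
    [0.4, 0.05, 0],
    [0.4, 0.05, 0],
  ],
  turn=[0, 0, 0],
  grip=[1, 1, 1],
)

```text
time_s: 10.42
position: [0.6128, 0.0247, 0.072]
tcp_rot: [[-0.114, 0.993, -0.017], [0.993, 0.114, -0.0], [0.002, -0.017, -1.0]]
force: [-15.8, -1.1, 4.3]
opening: 0.164
grasp_force: 30.2
```

```bash
python3 -c "
from h import *
st()"
```

```text
10.43 tcp [61.28  2.47  7.2 ] closeaxis 6.55 j6 -14.5 open 0.164 gf 30.2 F [-15.8  -1.1   4.3]
```

Call:
jog_arm(
  delta_pos=[
    [-0.5, 0, 0],
    [-0.5, 0, 0],
    [-0.5, 0, 0],
    [-0.5, 0, 5],
    [-0.5, 0, 11],
    [-5, 18, 11],
    [-5, 18, 11],
    [-5, 18, 11],
    [-5, 18, 11],
    [-5, 18, 11],
    [-5, 18, 11],
    [-5, 18, 11],
  ],
  turn=[0, 0, 0, 0, 0, 67, 67, 67, 67, 67, 67, 67],
  grip=[0.7, 0.5, 0.5, 0.5, 0.5, 0.5, 0.5, 0.5, 0.5, 0.5, 0.5, 0.5],
)

```text
time_s: 11.92
position: [0.5716, 0.2052, 0.1833]
tcp_rot: [[-0.959, 0.282, 0.003], [0.282, 0.959, 0.0], [-0.003, 0.001, -1.0]]
force: [0.4, 0.8, 0.6]
opening: 0.498
grasp_force: 0.0
```

Run:
```python
from h import *
st(); c=snap('top','top3')['color'];d=snap('side','side3')['color']
cv2.imwrite('pics/e.png',np.vstack([cv2.resize(c[140:250,210:450],None,fx=3,fy=3,interpolation=3)[:,:720],cv2.resize(d[215:300,200:380],None,fx=4,fy=3,interpolation=3)]))
```

```text
11.93 tcp [57.16 20.52 18.33] closeaxis 73.63 j6 -64.4 open 0.498 gf 0.0 F [0.4 0.8 0.6]
```

View pics/e.png

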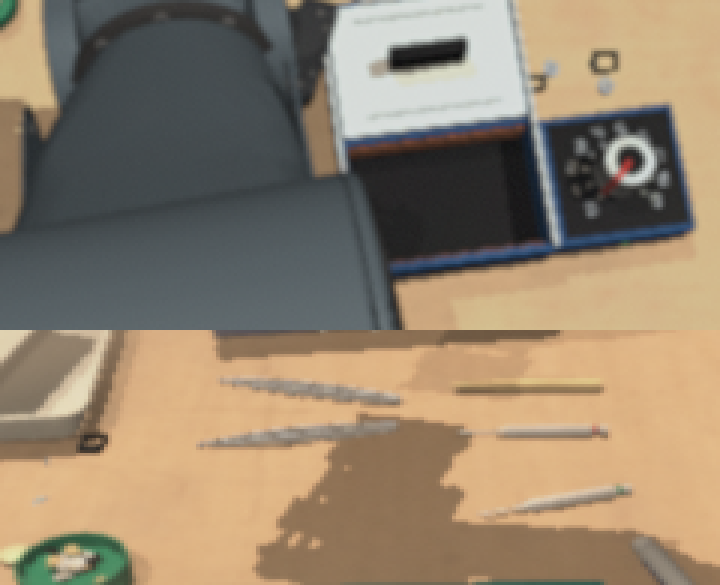

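Run:
```python
from h import *
c=load('side3')
for n,u,v,z in [('tA',(200,445),(397,424),.005),('tB',(222,380),(400,402),.005),('sg',(485,514),(630,489),.004),('sr',(462,433),(607,431),.004)]:
    f=lambda u:ray(c,200+u[0]/4-.4,215+(u[1]-330)/3-.4,z)
    P=f(u);Q=f(v);d=P-Q
    print(n,np.round(P,4),np.round(Q,4),round(np.linalg.norm(d),4),'mid',np.round((P+Q)/2,4),'ang',round(np.degrees(np.arctan2(d[1],d[0])),1), 'sdgrip', np.round(Q+ d*38/96,4))
```

```text
tA [0.6548 0.2935 0.005 ] [0.5308 0.2698 0.005 ] 0.1262 mid [0.5928 0.2817 0.005 ] ang 10.8 sdgrip [0.5799 0.2792 0.005 ]
tB [0.6534 0.2003 0.005 ] [0.5298 0.2385 0.005 ] 0.1294 mid [0.5916 0.2194 0.005 ] ang -17.2 sdgrip [0.5787 0.2234 0.005 ]
sg [0.476  0.3826 0.004 ] [0.3892 0.3569 0.004 ] 0.0905 mid [0.4326 0.3698 0.004 ] ang 16.5 sdgrip [0.4236 0.3671 0.004 ]
sr [0.4889 0.2825 0.004 ] [0.3963 0.2833 0.004 ] 0.0926 mid [0.4426 0.2829 0.004 ] ang -0.5 sdgrip [0.4329 0.283  0.004 ]
```

Call:
jog_arm(
  delta_pos=[
    [1.9, 0.6, -6],
    [1.9, 0.6, -12],
    [1.9, 0.6, -16],
    [1.9, 0.6, -16],
    [1.9, 0.6, -16],
  ],
  turn=[-0.5, -0.5, -0.5, -0.5, -0.5],
  grip=[0.5, 0.5, 0.5, 0.5, 0.5],
)

```text
time_s: 12.65
position: [0.5909, 0.2111, 0.0241]
tcp_rot: [[-0.956, 0.293, 0.003], [0.293, 0.956, 0.001], [-0.003, 0.001, -1.0]]
force: [0.3, -0.1, -0.6]
opening: 0.497
grasp_force: 0.0
```

Run:
```python
from h import *
st(); d=snap('side','side4')['color']
cv2.imwrite('pics/f.png',cv2.resize(d[180:280,200:360],None,fx=5,fy=5,interpolation=3))
```

```text
12.65 tcp [59.09 21.11  2.41] closeaxis 72.96 j6 -63.5 open 0.497 gf 0.0 F [ 0.3 -0.1 -0.6]
```

View pics/f.png

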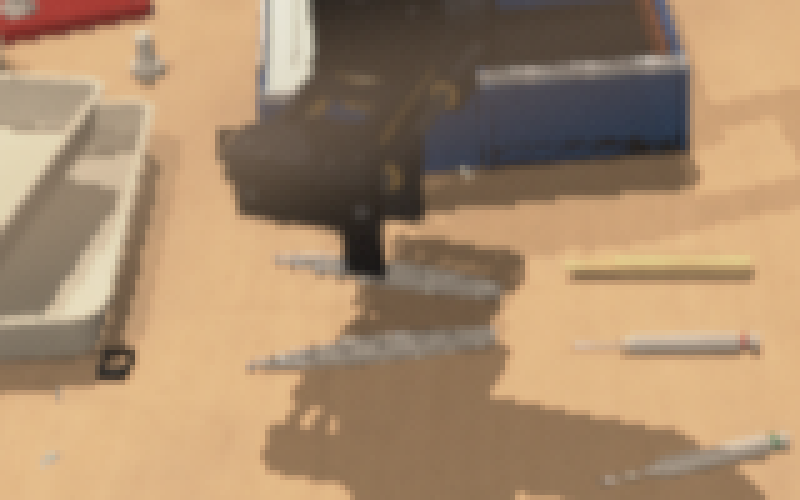

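Call:
jog_arm(
  delta_pos=[
    [0, 0, -1.2],
    [0, 0, -2.1],
    [0, 0, -2.1],
    [0, 0, -2.1],
    [0, 0, -2.1],
    [0, 0, -2.1],
    [0, 0, -2.1],
    [0, 0, -2.1],
    [0, 0, -2.1],
    [0, 0, -2.1],
  ],
  turn=[0, 0, 0, 0, 0, 0, 0, 0, 0, 0],
  grip=[0.5, 0.5, 0.6, 0.7, 0.8, 0.9, 1, 1, 1, 1],
)

```text
time_s: 13.95
position: [0.5893, 0.2109, 0.0017]
tcp_rot: [[-0.956, 0.293, 0.0], [0.293, 0.956, 0.0], [-0.0, 0.0, -1.0]]
force: [-0.8, -1.2, 1.4]
opening: 0.119
grasp_force: 30.0
```

```bash
python3 -c "
from h import *
st()"
```

```text
13.95 tcp [58.93 21.09  0.17] closeaxis 72.99 j6 -63.5 open 0.119 gf 30.0 F [-0.8 -1.2  1.4]
```

Call:
jog_arm(
  delta_pos=[
    [0, 0, 3],
    [0, 0, 8],
    [0, 0, 13.5],
    [-12.5, -20.3, 13.5],
    [-12.5, -20.3, 13.5],
    [-12.5, -20.3, 13.5],
    [-12.5, -20.3, 13.5],
    [-12.5, -20.3, 13.5],
    [-12.5, -20.3, 13.5],
    [-12.5, -20.3, 13.5],
    [-12.5, -20.3, 13.5],
    [-12.5, -20.3, 13.5],
  ],
  turn=[0, 0, 0, -66.5, -66.5, -66.5, -66.5, -66.5, -66.5, -66.5, -66.5, -66.5],
  grip=[1, 1, 1, 1, 1, 1, 1, 1, 1, 1, 1, 1],
)

```text
time_s: 15.45
position: [0.4642, 0.0081, 0.1365]
tcp_rot: [[-0.115, 0.993, -0.0], [0.993, 0.115, 0.0], [0.0, -0.0, -1.0]]
force: [-0.6, 0.2, -0.4]
opening: 0.117
grasp_force: 30.0
```

Run:
```python
from h import *
st(); d=snap('side','side5')['color']
cv2.imwrite('pics/g.png',cv2.resize(d[120:280,220:420],None,fx=4,fy=3,interpolation=3))
```

```text
15.45 tcp [46.42  0.81 13.65] closeaxis 6.6 j6 -19.4 open 0.117 gf 30.0 F [-0.6  0.2 -0.4]
```

View pics/g.png

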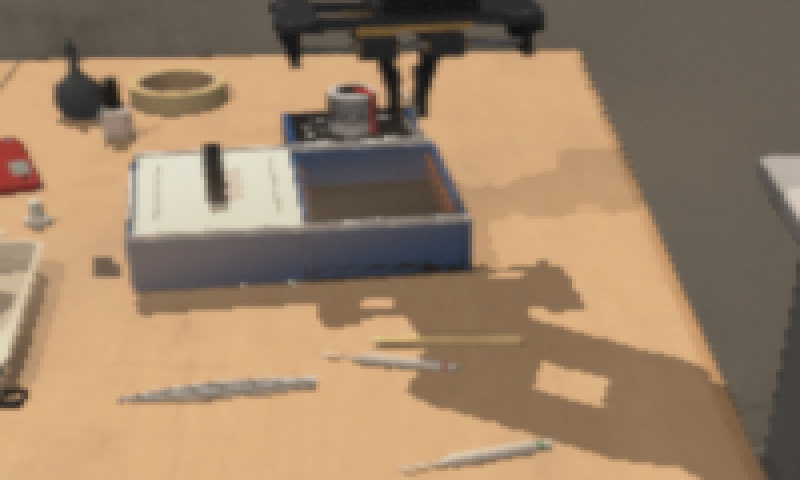

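Call:
jog_arm(
  delta_pos=[
    [0, 0, -5],
    [0, 0, -9],
    [0, 0, -11.2],
    [0, 0, -11.4],
    [0, 0, -11.4],
    [0, 0, -11.4],
    [0, 0, -11.4],
  ],
  turn=[0, 0, 0, 0, 0, 0, 0],
  grip=[1, 1, 1, 1, 1, 0.82, 0.82],
)

```text
time_s: 16.38
position: [0.4648, 0.0077, 0.0235]
tcp_rot: [[-0.113, 0.994, 0.002], [0.994, 0.113, -0.0], [-0.001, 0.002, -1.0]]
force: [0.0, -0.4, -0.3]
opening: 0.168
grasp_force: 0.0
```

```bash
python3 -c "
from h import *
st()"
```

```text
16.38 tcp [46.48  0.77  2.35] closeaxis 6.5 j6 -19.4 open 0.168 gf 0.0 F [ 0.  -0.4 -0.3]
```

Call:
jog_arm(
  delta_pos=[
    [0, 0, 6],
    [0, 0, 12],
    [0, 0, 13],
    [12.6, 26.8, 13],
    [12.6, 26.8, 13],
    [12.6, 26.8, 13],
    [12.6, 26.8, 13],
    [12.6, 26.8, 13],
    [12.6, 26.8, 13],
    [12.6, 26.8, 13],
    [12.6, 26.8, 13],
    [12.6, 26.8, 13],
  ],
  turn=[0, 0, 0, 91.5, 91.5, 91.5, 91.5, 91.5, 91.5, 91.5, 91.5, 91.5],
  grip=[0.82, 0.82, 0.8, 0.5, 0.5, 0.5, 0.5, 0.5, 0.5, 0.5, 0.5, 0.5],
)

```text
time_s: 17.88
position: [0.5892, 0.2757, 0.1514]
tcp_rot: [[-0.99, -0.143, -0.002], [-0.143, 0.99, -0.001], [0.002, -0.0, -1.0]]
force: [-0.4, -0.1, 0.2]
opening: 0.501
grasp_force: 0.0
```

Run:
```python
from h import *
st(); c=snap('top','top6')['color'];d=snap('side','side6')['color']
cv2.imwrite('pics/i.png',np.vstack([cv2.resize(c[140:250,310:410],None,fx=3,fy=3,interpolation=3),cv2.resize(d[210:300,240:340],None,fx=3,fy=3,interpolation=3)]))
```

```text
17.88 tcp [58.92 27.57 15.14] closeaxis 98.21 j6 -83.0 open 0.501 gf 0.0 F [-0.4 -0.1  0.2]
```

View pics/i.png

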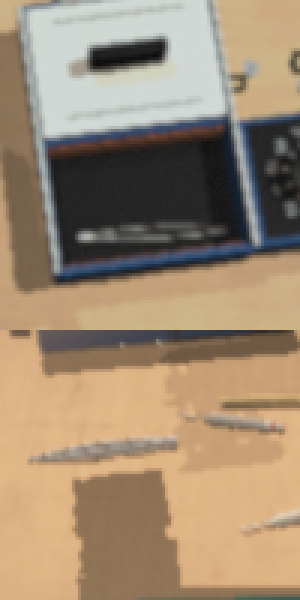

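Call:
jog_arm(
  delta_pos=[
    [0, 0, -6],
    [0, 0, -11],
    [0, 0, -14],
    [0, 0, -14.9],
    [0, 0, -14.9],
    [0, 0, -14.9],
    [0, 0, -14.9],
    [0, 0, -14.9],
    [0, 0, -14.9],
    [0, 0, -14.9],
    [0, 0, -14.9],
    [0, 0, -14.9],
  ],
  turn=[0, 0, 0, 0, 0, 0, 0, 0, 0, 0, 0, 0],
  grip=[0.5, 0.5, 0.5, 0.5, 0.6, 0.7, 0.8, 0.9, 1, 1, 1, 1],
)

```text
time_s: 19.48
position: [0.5906, 0.276, 0.0041]
tcp_rot: [[-0.99, -0.139, 0.001], [-0.139, 0.99, 0.0], [-0.001, 0.0, -1.0]]
force: [-1.1, -0.4, 5.5]
opening: 0.115
grasp_force: 30.0
```

```bash
python3 -c "
from h import *
st();c=load('side6')
P=ray(c,300,237.7,.004);Q=ray(c,334.5,242.8,.004);b=np.array([.0018,.008,0]);P-=b;Q-=b;d=P-Q
print(P,Q,np.linalg.norm(d),np.degrees(np.arctan2(d[1],d[0])),Q+d*38/96)"
```

```text
19.48 tcp [59.06 27.6   0.41] closeaxis 97.98 j6 -82.7 open 0.115 gf 30.0 F [-1.1 -0.4  5.5]
[0.52715688 0.22524907 0.004     ] [0.43629462 0.25096158 0.004     ] 0.09443030564379498 -15.800631955980913 [0.47226093 0.24078371 0.004     ]
```

Call:
jog_arm(
  delta_pos=[
    [0, 0, 3],
    [0, 0, 8],
    [0, 0, 13.5],
    [-9.4, -26.4, 13.5],
    [-9.4, -26.4, 13.5],
    [-9.4, -26.4, 13.5],
    [-9.4, -26.4, 13.5],
    [-9.4, -26.4, 13.5],
    [-9.4, -26.4, 13.5],
    [-9.4, -26.4, 13.5],
    [-9.4, -26.4, 13.5],
    [-9.4, -26.4, 13.5],
  ],
  turn=[0, 0, 0, -91.5, -91.5, -91.5, -91.5, -91.5, -91.5, -91.5, -91.5, -91.5],
  grip=[1, 1, 1, 1, 1, 1, 1, 1, 1, 1, 1, 1],
)

```text
time_s: 20.98
position: [0.4958, 0.0118, 0.1381]
tcp_rot: [[-0.109, 0.994, -0.001], [0.994, 0.109, 0.0], [0.0, -0.001, -1.0]]
force: [0.0, -0.8, 0.7]
opening: 0.116
grasp_force: 30.0
```

```bash
python3 -c "
from h import *
st()"
```

```text
20.98 tcp [49.58  1.18 13.81] closeaxis 6.25 j6 -17.8 open 0.116 gf 30.0 F [ 0.  -0.8  0.7]
```

Call:
jog_arm(
  delta_pos=[
    [0.5, 0.1, -5],
    [0.5, 0.1, -9],
    [0.5, 0.1, -11.2],
    [0.5, 0.1, -11.4],
    [0.5, 0.1, -11.4],
    [0.5, 0.1, -11.4],
    [0.5, 0.1, -11.4],
    [0.5, 0.1, -6],
    [0.5, 0.1, 0],
  ],
  turn=[0, 0, 0, 0, 0, 0, 0, 0, 0],
  grip=[1, 1, 1, 1, 1, 0.82, 0.82, 0.82, 0.82],
)

```text
time_s: 22.1
position: [0.5004, 0.0129, 0.1392]
tcp_rot: [[-0.113, 0.994, -0.003], [0.994, 0.113, 0.001], [0.001, -0.003, -1.0]]
force: [0.6, -0.4, -0.7]
opening: 0.18
grasp_force: 0.0
```

```bash
python3 -c "
from h import *
st()"
```

```text
22.1 tcp [50.04  1.29 13.92] closeaxis 6.48 j6 -17.8 open 0.18 gf 0.0 F [ 0.6 -0.4 -0.7]
```

Call:
jog_arm(
  delta_pos=[
    [-7.8, 34.8, 1],
    [-7.8, 34.8, 1],
    [-7.8, 34.8, 1],
    [-7.8, 34.8, 1],
    [-7.8, 34.8, 1],
    [-7.8, 34.8, 1],
    [-7.8, 34.8, 1],
    [-7.8, 34.8, 1],
    [-7.8, 34.8, 1],
    [-7.8, 34.8, 1],
    [-7.8, 34.8, 1],
    [-7.8, 34.8, 1],
  ],
  turn=[100.2, 100.2, 100.2, 100.2, 100.2, 100.2, 100.2, 100.2, 100.2, 100.2, 100.2, 100.2],
  grip=[0.5, 0.5, 0.5, 0.5, 0.5, 0.5, 0.5, 0.5, 0.5, 0.5, 0.5, 0.5],
)

```text
time_s: 23.6
position: [0.4231, 0.3608, 0.1489]
tcp_rot: [[-0.958, -0.286, 0.0], [-0.286, 0.958, 0.0], [-0.0, 0.0, -1.0]]
force: [-0.7, -0.5, -0.3]
opening: 0.498
grasp_force: 0.0
```

Run:
```python
from h import *
st(); c=snap('top','top7')['color'];d=snap('side','side7')['color']
cv2.imwrite('pics/j.png',np.hstack([cv2.resize(c[140:240,210:410],None,fx=3,fy=3,interpolation=3)[:,:],cv2.resize(d[200:300,280:346],None,fx=3,fy=3,interpolation=3)]))
```

```text
23.6 tcp [42.31 36.08 14.89] closeaxis 106.63 j6 -77.7 open 0.498 gf 0.0 F [-0.7 -0.5 -0.3]
```

View pics/j.png

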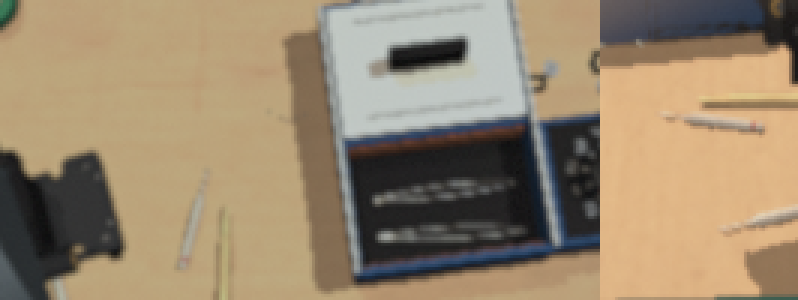

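Call:
jog_arm(
  delta_pos=[
    [0, 0, -6],
    [0, 0, -11],
    [0, 0, -14],
    [0, 0, -14.7],
    [0, 0, -14.7],
    [0, 0, -14.7],
    [0, 0, -14.7],
    [0, 0, -14.7],
    [0, 0, -14.7],
    [0, 0, -14.7],
    [0, 0, -14.7],
    [0, 0, -14.7],
  ],
  turn=[0, 0, 0, 0, 0, 0, 0, 0, 0, 0, 0, 0],
  grip=[0.5, 0.5, 0.5, 0.5, 0.6, 0.7, 0.8, 0.9, 1, 1, 1, 1],
)

```text
time_s: 25.2
position: [0.4234, 0.361, 0.0018]
tcp_rot: [[-0.958, -0.287, 0.0], [-0.287, 0.958, 0.0], [-0.0, 0.0, -1.0]]
force: [-0.3, 0.5, 3.9]
opening: 0.082
grasp_force: 30.0
```

```bash
python3 -c "
from h import *
st();c=load('top7')
T=lambda u,v,z=.004: ray(c,210+u/3-.33,140+v/3-.33,z)
P=T(208,170);Q=T(182,267);d=P-Q
print(P,Q,np.linalg.norm(d),np.degrees(np.arctan2(d[1],d[0])))
pv=T(222,207,.005); pn=load('top0')
w=d/np.linalg.norm(d); n=np.array([-w[1],w[0]])
a=np.array([.4921,.2106]);b=np.array([.3906,.211]); print('pv tip now',pv)
for s in (20,25,30,35,38,45):
    g=Q[:2]+w[:2]*s/1000
    print(s,g,[round(1000*float((e-g)@n),1) for e in (a,b)],[round(1000*float((e-g)@w[:2]),1) for e in (a,b)])"
```

```text
25.2 tcp [42.34 36.1   0.18] closeaxis 106.69 j6 -77.7 open 0.082 gf 30.0 F [-0.3  0.5  3.9]
[0.52864325 0.22412214 0.004     ] [0.43785695 0.24755688 0.004     ] 0.09376213468669502 -14.47385777497575
pv tip now [0.49301217 0.21094407 0.005     ]
20 [0.45722219 0.24255812] [-22.2, -47.2] [41.8, -56.6]
25 [0.4620635  0.24130843] [-22.2, -47.2] [36.8, -61.6]
30 [0.46690481 0.24005874] [-22.2, -47.2] [31.8, -66.6]
35 [0.47174612 0.23880905] [-22.2, -47.2] [26.8, -71.6]
38 [0.4746509  0.23805923] [-22.2, -47.2] [23.8, -74.6]
45 [0.48142873 0.23630966] [-22.2, -47.2] [16.8, -81.6]
```

Call:
jog_arm(
  delta_pos=[
    [0, 0, 3],
    [0, 0, 8],
    [0, 0, 13.5],
    [5.9, -34.6, 13.5],
    [5.9, -34.6, 13.5],
    [5.9, -34.6, 13.5],
    [5.9, -34.6, 13.5],
    [5.9, -34.6, 13.5],
    [5.9, -34.6, 13.5],
    [5.9, -34.6, 13.5],
    [5.9, -34.6, 13.5],
    [5.9, -34.6, 13.5],
  ],
  turn=[0, 0, 0, -100.2, -100.2, -100.2, -100.2, -100.2, -100.2, -100.2, -100.2, -100.2],
  grip=[1, 1, 1, 1, 1, 1, 1, 1, 1, 1, 1, 1],
)

```text
time_s: 26.7
position: [0.4818, 0.0146, 0.1361]
tcp_rot: [[-0.167, 0.986, -0.001], [0.986, 0.167, 0.0], [0.0, -0.001, -1.0]]
force: [-0.2, -0.3, -1.1]
opening: 0.083
grasp_force: 30.0
```

```bash
python3 -c "
from h import *
st()"
```

```text
26.7 tcp [48.18  1.46 13.61] closeaxis 9.6 j6 -21.2 open 0.083 gf 30.0 F [-0.2 -0.3 -1.1]
```

Call:
jog_arm(
  delta_pos=[
    [0, 0, -5],
    [0, 0, -9],
    [0, 0, -10.3],
    [0, 0, -10.3],
    [0, 0, -10.3],
    [0, 0, -10.3],
    [0, 0, -10.3],
    [0, 0, -5],
    [0, 0, 0],
    [0, 0, 1],
  ],
  turn=[-3, -3, -3, -3, -3, -3, -3, -3, -3, -3],
  grip=[1, 1, 1, 1, 1, 0.85, 0.82, 0.82, 0.82, 0.82],
)

```text
time_s: 27.95
position: [0.4843, 0.0145, 0.1499]
tcp_rot: [[-0.122, 0.992, 0.007], [0.993, 0.122, -0.001], [-0.002, 0.007, -1.0]]
force: [-0.4, -0.4, -0.6]
opening: 0.177
grasp_force: 0.0
```

```bash
python3 -c "
from h import *
st()"
```

```text
27.95 tcp [48.43  1.45 14.99] closeaxis 7.01 j6 -18.5 open 0.177 gf 0.0 F [-0.4 -0.4 -0.6]
```

Call:
jog_arm(
  delta_pos=[
    [-2.1, 22.85, 0],
    [-2.1, 22.85, 0],
    [-2.1, 22.85, 0],
    [-2.1, 22.85, 0],
    [-2.1, 22.85, 0],
    [-2.1, 22.85, 0],
    [-2.1, 22.85, 0],
    [-2.1, 22.85, -6],
    [-2.1, 22.85, -10],
    [-2.1, 22.85, -12],
    [-2.1, 22.85, -12],
    [-2.1, 22.85, -12],
  ],
  turn=[68.7, 68.7, 68.7, 68.7, 68.7, 68.7, 68.7, 68.7, 68.7, 68.7, 68.7, 68.7],
  grip=[0.8, 0.8, 0.8, 0.8, 0.8, 0.8, 0.8, 0.8, 0.8, 0.8, 0.8, 0.8],
)

```text
time_s: 29.45
position: [0.4614, 0.2434, 0.0269]
tcp_rot: [[-0.969, 0.247, 0.0], [0.247, 0.969, 0.0], [-0.0, 0.0, -1.0]]
force: [-0.5, 0.9, 0.4]
opening: 0.199
grasp_force: 0.0
```

Run:
```python
from h import *
st(); c=snap('top','top8')['color'];d=snap('side','side8')['color']
cv2.imwrite('pics/k.png',np.hstack([cv2.resize(c[165:245,310:410],None,fx=3,fy=3,interpolation=3),cv2.resize(d[195:275,270:360],None,fx=5,fy=5,interpolation=3)[:240+0] if 0 else cv2.copyMakeBorder(cv2.resize(c[165:245,260:320],None,fx=3,fy=3),0,0,0,0,0)]) if 0 else np.vstack([cv2.resize(d[190:270,270:370],None,fx=4,fy=4,interpolation=3),cv2.resize(c[165:235,310:410],None,fx=4,fy=4,interpolation=3)]))
```

```text
29.45 tcp [46.14 24.34  2.69] closeaxis 75.7 j6 -60.2 open 0.199 gf 0.0 F [-0.5  0.9  0.4]
```

View pics/k.png

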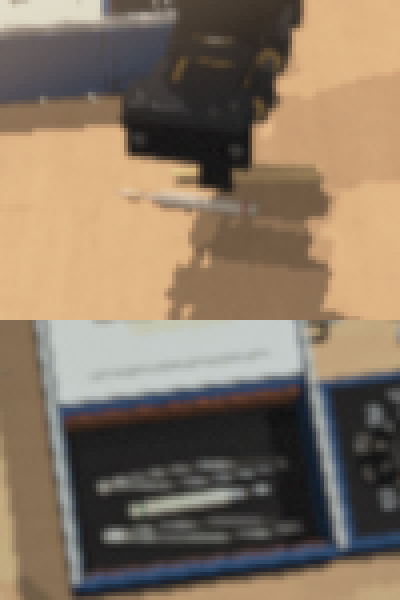

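Call:
jog_arm(
  delta_pos=[
    [0, 0.1, -0.8],
    [0, 0.1, -1.5],
    [0, 0.1, -1.9],
    [0, 0.1, -2.1],
  ],
  turn=[0, 0, 0, 0],
  grip=[0.8, 0.8, 0.8, 0.8],
)

```text
time_s: 30.05
position: [0.4609, 0.2443, 0.0051]
tcp_rot: [[-0.969, 0.247, -0.001], [0.247, 0.969, -0.0], [0.001, -0.0, -1.0]]
force: [0.6, -0.4, -1.2]
opening: 0.2
grasp_force: 0.0
```

```bash
python3 -c "
from h import *
st()"
```

```text
30.05 tcp [46.09 24.43  0.51] closeaxis 75.7 j6 -60.1 open 0.2 gf 0.0 F [ 0.6 -0.4 -1.2]
```

No contact; close and lift.

Call:
jog_arm(
  delta_pos=[
    [0, 0, -0.2],
    [0, 0, -0.2],
    [0, 0, -0.2],
    [0, 0, -0.2],
    [0, 0, -0.2],
    [0, 0, 3],
    [0, 0, 8],
    [0, 0, 13.5],
  ],
  turn=[0, 0, 0, 0, 0, 0, 0, 0],
  grip=[0.9, 1, 1, 1, 1, 1, 1, 1],
)

```text
time_s: 31.05
position: [0.4606, 0.2441, 0.1414]
tcp_rot: [[-0.969, 0.247, -0.002], [0.247, 0.969, -0.0], [0.002, -0.001, -1.0]]
force: [1.2, -0.1, -1.0]
opening: 0.083
grasp_force: 30.0
```

```bash
python3 -c "
from h import *
st()"
```

```text
31.05 tcp [46.06 24.41 14.14] closeaxis 75.69 j6 -60.1 open 0.083 gf 30.0 F [ 1.2 -0.1 -1. ]
```

Call:
jog_arm(
  delta_pos=[
    [5.65, -20.8, 0],
    [5.65, -20.8, 0],
    [5.65, -20.8, 0],
    [5.65, -20.8, 0],
    [5.65, -20.8, 0],
    [5.65, -20.8, 0],
    [5.65, -20.8, 0],
    [5.65, -20.8, 0],
    [5.65, -20.8, 0],
    [5.65, -20.8, 0],
  ],
  turn=[-69.2, -69.2, -69.2, -69.2, -69.2, -69.2, -69.2, -69.2, -69.2, -69.2],
  grip=[1, 1, 1, 1, 1, 1, 1, 1, 1, 1],
)

```text
time_s: 32.3
position: [0.5176, 0.0364, 0.1406]
tcp_rot: [[-0.114, 0.993, -0.0], [0.993, 0.114, 0.0], [0.0, -0.0, -1.0]]
force: [0.3, -0.6, -0.4]
opening: 0.082
grasp_force: 30.0
```

```bash
python3 -c "
from h import *
st()"
```

```text
32.3 tcp [51.76  3.64 14.06] closeaxis 6.54 j6 -14.9 open 0.082 gf 30.0 F [ 0.3 -0.6 -0.4]
```

Call:
jog_arm(
  delta_pos=[
    [0, 0, -5],
    [0, 0, -9],
    [0, 0, -10.3],
    [0, 0, -10.3],
    [0, 0, -10.3],
    [0, 0, -10.3],
    [0, 0, -10.3],
    [0, 0, -5],
    [0, 0, 0],
    [-3, 14, 3],
    [-6, 20, 5],
    [-6, 20, 5],
  ],
  turn=[0, 0, 0, 0, 0, 0, 0, 0, 0, 0, 0, 0],
  grip=[1, 1, 1, 1, 1, 0.85, 0.83, 0.83, 0.83, 0.83, 0.83, 0.83],
)

```text
time_s: 33.8
position: [0.4657, 0.2125, 0.185]
tcp_rot: [[-0.112, 0.994, 0.001], [0.994, 0.112, 0.0], [0.0, 0.001, -1.0]]
force: [0.1, 1.5, 0.0]
opening: 0.169
grasp_force: 0.0
```

Call:
jog_arm(
  delta_pos=[
    [0, 5, 0],
    [0, 12, 0],
    [0, 12, 0],
    [0, 12, 0],
  ],
  turn=[0, 0, 0, 0],
  grip=[0.83, 0.83, 0.83, 0.83],
)

```text
time_s: 34.3
position: [0.4657, 0.3311, 0.1839]
tcp_rot: [[-0.115, 0.993, -0.0], [0.993, 0.115, -0.001], [-0.001, -0.0, -1.0]]
force: [-0.8, -0.3, -0.2]
opening: 0.167
grasp_force: 0.0
```

Run:
```python
from h import *
st(); c=snap('top','top9')['color'];d=snap('side','side9')['color']
cv2.imwrite('pics/l.png',np.vstack([cv2.resize(c[130:240,210:410],None,fx=4,fy=3,interpolation=3),cv2.resize(d[140:230,240:440],None,fx=4,fy=3,interpolation=3)]))
```

```text
34.3 tcp [46.57 33.11 18.39] closeaxis 6.59 j6 17.7 open 0.167 gf 0.0 F [-0.8 -0.3 -0.2]
```

View pics/l.png

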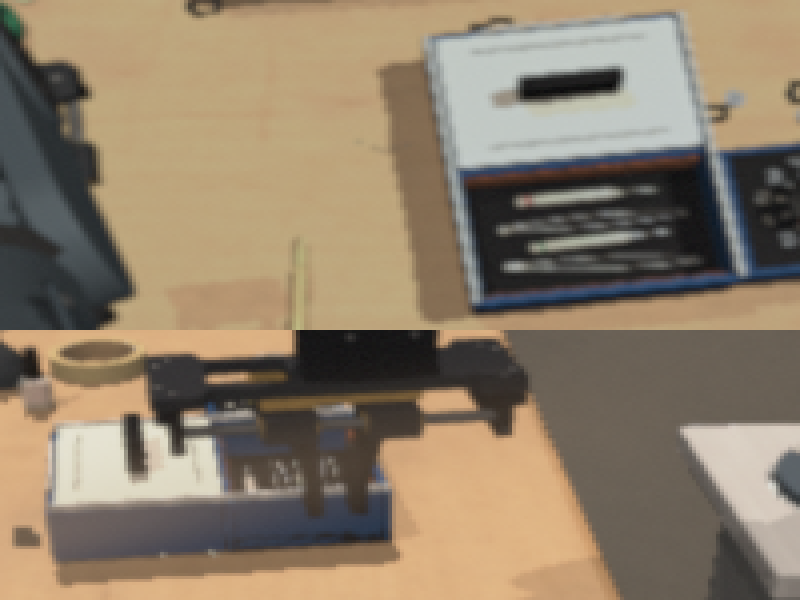

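Call:
jog_arm(
  delta_pos=[
    [14.7, -30.6, 0],
    [14.7, -30.6, 0],
    [14.7, -30.6, 0],
    [14.7, -30.6, 0],
    [14.7, -30.6, 0],
    [14.7, -30.6, 0],
    [14.7, -30.6, 0],
    [14.7, -30.6, 0],
    [14.7, -30.6, 0],
    [14.7, -30.6, 0],
  ],
  turn=[0, 0, 0, 0, 0, 0, 0, 0, 0, 0],
  grip=[0.6, 0.5, 0.5, 0.5, 0.5, 0.5, 0.5, 0.5, 0.5, 0.5],
)

```text
time_s: 35.65
position: [0.6127, 0.0262, 0.1839]
tcp_rot: [[-0.115, 0.993, -0.0], [0.993, 0.115, 0.0], [0.0, -0.0, -1.0]]
force: [0.9, 0.7, -0.4]
opening: 0.497
grasp_force: 0.0
```

```bash
python3 -c "
from h import *
st()"
```

```text
35.65 tcp [61.27  2.62 18.39] closeaxis 6.59 j6 -14.6 open 0.497 gf 0.0 F [ 0.9  0.7 -0.4]
```

Call:
jog_arm(
  delta_pos=[
    [0, -0.1, -5],
    [0, -0.1, -10],
    [0, -0.1, -11.1],
    [0, -0.1, -11.1],
    [0, -0.1, -11.1],
    [0, -0.1, -11.1],
    [0, -0.1, -11.1],
    [0, -0.1, -11.1],
    [0, -0.1, -11.1],
    [0, -0.1, -11.1],
  ],
  turn=[0, 0, 0, 0, 0, 0, 0, 0, 0, 0],
  grip=[0.5, 0.5, 0.6, 0.7, 0.8, 0.9, 1, 1, 1, 1],
)

```text
time_s: 36.9
position: [0.6129, 0.0239, 0.0746]
tcp_rot: [[-0.114, 0.994, 0.0], [0.994, 0.114, -0.0], [-0.001, 0.0, -1.0]]
force: [-3.1, -0.4, 6.0]
opening: 0.156
grasp_force: 30.0
```

```bash
python3 -c "
from h import *
st()"
```

```text
36.9 tcp [61.29  2.39  7.46] closeaxis 6.53 j6 -14.7 open 0.156 gf 30.0 F [-3.1 -0.4  6. ]
```

Call:
jog_arm(
  delta_pos=[
    [-1.2, -0.14, 0],
    [-2.4, -0.27, 0],
    [-3.6, -0.41, 0],
    [-4.8, -0.55, 0],
    [-6, -0.69, 0],
    [-7.2, -0.82, 0],
    [-8.4, -0.96, 0],
    [-9.6, -1.1, 0],
    [-10.8, -1.24, 0],
    [-12, -1.37, 0],
    [-12.5, -1.43, 0],
    [-12.6, -1.44, 0],
  ],
  turn=[0, 0, 0, 0, 0, 0, 0, 0, 0, 0, 0, 0],
  grip=[1, 1, 1, 1, 1, 1, 1, 1, 1, 1, 1, 1],
)

```text
time_s: 38.4
position: [0.4917, 0.0096, 0.0745]
tcp_rot: [[-0.112, 0.994, 0.011], [0.994, 0.112, -0.0], [-0.002, 0.011, -1.0]]
force: [7.9, 4.8, 3.3]
opening: 0.157
grasp_force: 30.2
```

```bash
python3 -c "
from h import *
st()"
```

```text
38.4 tcp [49.17  0.96  7.45] closeaxis 6.41 j6 -18.6 open 0.157 gf 30.2 F [7.9 4.8 3.3]
```

Call:
jog_arm(
  delta_pos=[
    [-0.4, 0, 0],
    [-0.5, -0.02, 0],
    [-0.5, -0.02, 0],
  ],
  turn=[0, 0, 0],
  grip=[1, 1, 1],
)

```text
time_s: 38.78
position: [0.4917, 0.0095, 0.0745]
tcp_rot: [[-0.111, 0.994, 0.021], [0.994, 0.111, -0.001], [-0.003, 0.021, -1.0]]
force: [15.8, 9.4, -3.2]
opening: 0.162
grasp_force: 30.4
```

```bash
python3 -c "
from h import *
st()"
```

```text
38.77 tcp [49.17  0.95  7.45] closeaxis 6.35 j6 -18.7 open 0.162 gf 30.4 F [15.8  9.4 -3.2]
```

Call:
jog_arm(
  delta_pos=[
    [0.5, 0.3, 0],
    [0.8, 0.4, 0],
    [0.8, 0.4, 0],
    [0.8, 0.4, 0],
    [0.8, 0.4, 6],
    [0.8, 0.4, 11],
    [2.6, -14.8, 11],
    [2.6, -14.8, 11],
    [2.6, -14.8, 11],
    [2.6, -14.8, 11],
    [2.6, -14.8, 11],
    [2.6, -14.8, 11],
  ],
  turn=[0, 0, 0, 0, 0, 0, 80, 80, 80, 80, 80, 80],
  grip=[1, 1, 0.7, 0.5, 0.3, 0, 0, 0, 0, 0, 0, 0],
)

```text
time_s: 40.28
position: [0.5073, -0.138, 0.1823]
tcp_rot: [[-0.935, 0.354, -0.001], [0.354, 0.935, 0.001], [0.002, 0.001, -1.0]]
force: [0.7, 0.4, -0.0]
opening: 0.996
grasp_force: 0.0
```

Call:
jog_arm(
  delta_pos=[
    [0, 0, 0],
    [0, 0, 0],
    [0, 0, 0],
  ],
  turn=[10, 20, 20],
  grip=[0, 0, 0],
)

```text
time_s: 40.65
position: [0.5075, -0.1379, 0.1824]
tcp_rot: [[-1.0, 0.021, -0.001], [0.021, 1.0, 0.001], [0.001, 0.001, -1.0]]
force: [-1.0, -0.1, 0.4]
opening: 1.001
grasp_force: 0.0
```

```bash
python3 -c "
from h import *
st()"
```

```text
40.65 tcp [ 50.75 -13.79  18.24] closeaxis 88.81 j6 -116.2 open 1.001 gf 0.0 F [-1.  -0.1  0.4]
```

Call:
jog_arm(
  delta_pos=[
    [0.2, -0.5, 0],
    [0.2, -0.5, -5],
    [0.2, -0.5, -10],
    [0.2, -0.5, -11.7],
    [0.2, -0.5, -11.7],
    [0.2, -0.5, -11.7],
    [0.2, -0.5, -11.7],
    [0.2, -0.5, -11.7],
    [0.2, -0.5, -11.7],
    [0.2, -0.5, -11.7],
    [0.2, -0.5, -11.7],
  ],
  turn=[0, 0, 0, 0, 0, 0, 0, 0, 0, 0, 0],
  grip=[0.2, 0.2, 0.2, 0.2, 0.3, 0.4, 0.5, 0.8, 0.8, 0.8, 0.8],
)

```text
time_s: 42.02
position: [0.5108, -0.1431, 0.0668]
tcp_rot: [[-1.0, 0.019, 0.002], [0.019, 1.0, 0.0], [-0.002, 0.0, -1.0]]
force: [0.6, 3.4, 6.2]
opening: 0.475
grasp_force: 30.0
```

```bash
python3 -c "
from h import *
st();print(read_state()['moment'])"
```

```text
42.02 tcp [ 51.08 -14.31   6.68] closeaxis 88.89 j6 -116.7 open 0.475 gf 30.0 F [0.6 3.4 6.2]
[ 0.71027282 -0.10613563 -0.0490784 ]
```

Turn clockwise 180°.

Call:
jog_arm(
  delta_pos=[
    [-0.1, 0, 0],
    [-0.1, 0, 0],
    [-0.1, 0, 0],
    [-0.1, 0, 0],
    [-0.1, 0, 0],
    [-0.1, 0, 0],
    [-0.1, 0, 0],
    [-0.1, 0, 0],
    [-0.1, 0, 0],
    [-0.1, 0, 0],
    [-0.1, 0, 0],
    [-0.1, 0, 0],
  ],
  turn=[-8, -16, -24, -32, -40, -48, -56, -64, -72, -80, -90, -90],
  grip=[0.8, 0.8, 0.8, 0.8, 0.8, 0.8, 0.8, 0.8, 0.8, 0.8, 0.8, 0.8],
)

```text
time_s: 43.52
position: [0.5096, -0.1442, 0.0668]
tcp_rot: [[0.019, 1.0, 0.001], [1.0, -0.019, -0.001], [-0.001, 0.001, -1.0]]
force: [-1.2, 0.2, 6.1]
opening: 0.471
grasp_force: 30.0
```

Call:
jog_arm(
  delta_pos=[
    [0, 0, 0],
    [0, 0, 0],
    [0, 0, 0],
    [0, 0, 0],
    [0, 0, 0],
    [0, 0, 0],
    [0, 0, 0],
    [0, 0, 0],
    [0, 0, 0],
    [0, 0, 0],
    [0, 0, 0],
    [0, 0, 0],
  ],
  turn=[-8, -16, -24, -32, -40, -48, -56, -64, -72, -80, -90, -90],
  grip=[0.8, 0.8, 0.8, 0.8, 0.8, 0.8, 0.8, 0.8, 0.8, 0.8, 0.8, 0.8],
)

```text
time_s: 45.02
position: [0.5084, -0.143, 0.0668]
tcp_rot: [[1.0, -0.02, -0.001], [-0.02, -1.0, 0.001], [-0.001, -0.001, -1.0]]
force: [-1.8, 2.2, 8.5]
opening: 0.479
grasp_force: 30.0
```

```bash
python3 -c "
from h import *
st();print(read_state()['moment'])"
```

```text
45.02 tcp [ 50.84 -14.3    6.68] closeaxis -91.13 j6 63.3 open 0.479 gf 30.0 F [-1.8  2.2  8.5]
[ 0.36866831  0.53536428 -0.06689828]
```

Release, rise, retreat left (y+) and look.

Call:
jog_arm(
  delta_pos=[
    [0, 0, 0],
    [0, 0, 0],
    [0, 0, 0],
    [0, 0, 6],
    [0, 0, 12],
    [-2, 20, 14],
    [-4, 40, 14],
    [-4, 46, 14],
    [-4, 46, 14],
    [-4, 46, 14],
    [-4, 46, 14],
    [-4, 46, 14],
  ],
  turn=[0, 0, 0, 0, 0, 60, 60, 60, 60, 60, 60, 60],
  grip=[0.4, 0.2, 0.2, 0.2, 0.2, 0.2, 0.2, 0.2, 0.2, 0.2, 0.2, 0.2],
)

```text
time_s: 46.52
position: [0.4709, 0.2937, 0.205]
tcp_rot: [[0.516, 0.857, 0.0], [0.857, -0.516, -0.0], [-0.0, 0.0, -1.0]]
force: [1.7, -0.4, -1.5]
opening: 0.8
grasp_force: 0.0
```

Run:
```python
from h import *
st(); c=snap('top','top10')['color']
cv2.imwrite('pics/m.png',cv2.resize(c[125:245,270:450],None,fx=4.4,fy=4.4,interpolation=3))
```

```text
46.52 tcp [47.09 29.37 20.5 ] closeaxis -31.04 j6 51.5 open 0.8 gf 0.0 F [ 1.7 -0.4 -1.5]
```

View pics/m.png

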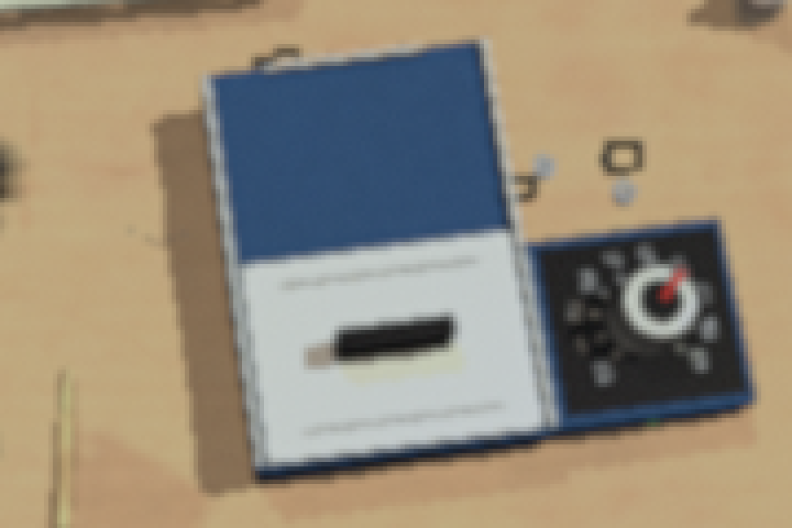

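Run:
```python
from h import *
c=load('top10')
a,b=[ray(c,270+u/4.4-.4,125+v/4.4-.4,.1) for u,v in((662,298),(686,270))];d=b-a
dig=(135-(np.degrees(np.arctan2(d[1],d[0]))-6.5))/30;print(dig)
if abs(dig-6)<.5: print(hand_in())
```

```text
6.136154442615847
the job is handed in; nothing more can be done
None
```

The job is handed in. All four tools on the bench (two tweezers, two screwdrivers) are in the chamber. The cover was opened with the level at 0 and shut over them, then the sleeve was turned to 6. The pin vice and marker were not touched.

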